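# Make up the conduit kit and the drill kit

## Robot

A 7-joint arm with a two-finger parallel gripper is mounted at the origin on the work surface. World frame = base frame: x ahead of the robot, y to its left, z up, the work surface at z = 0. Lengths are in m, angles in rad, forces in N, time in s.
With the tool pointing down it reaches from about 0.4 to 0.85 m from the base axis. Payload 10.4 kg.
Tool frame: the origin (TCP) lies midway between the tips of the shut fingers; the grasp point (between the pads) lies 19 mm behind it; z points along the fingers, y is the line along which they close (so a half turn about z gives the same grasp; the last joint's range is limited). The gripper opens to 87 mm and grips with 3 to 60 N. Pads are 19 mm wide; open, the fingers measure 117 mm over their backs; the gripper's body (75 mm by 190 mm) begins 51 mm behind the grasp point.
Start: joints at [1.306, 0.332, -0.065, 1.46, 0.022, 1.35, -0.088], TCP at [0.15, -0.607, 0.223] pointing down, gripper open.
Joint ranges: [-2.6, 2.6], [-0.5, 2.12], [-1.47, 1.34], [0.16, 2.42], [-1.27, 4.41], [0.06, 2.06], [-2.6, 2.6]. Speed limits (rad/s): [2.22, 2.22, 2.79, 2.79, 3.14, 3.14, 3.14].

## Interface

Orientations are given as a unit quaternion [x, y, z, w].
In Python, from bench import r gives the robot as it stands.
- The arm moves only by the tool carry_out, never from a script. Its argument "steps" is a list that holds one entry, the list of rows, each a list of 6 numbers: the shift along the tool's x, y, z in cm, then the turn, a rotation vector about the tool's x, y, z in rad. In form: [[[dx, dy, dz, wx, wy, wz], ...]]. A call has 1 to 20 rows; each row is the pose to reach, as a shift and turn from the pose commanded when the call began, along the tool's axes at that moment; what a row does not reach only later rows make up. A row lasts 1/12 s, in which the tool goes at most 41.7 mm and 7.16 degrees, less where a joint would pass 70% of its speed; a pose out of reach is approached as far as the arm can. A call with a gripper value outside its range is refused whole. "hand" is the closure, from -1 (fully open) to 1 (shut), set as the call begins (left out, the last holds). The fingers move at their own pace and stop on an object; "squeeze" is the grip in N (left out, the last holds). Time passes only in rows, so rows that repeat a pose let the fingers close. It gives the time, the measured TCP pose, the force, the opening and the grip force at its end, in the units of the state.
- r.read_state(): the state, without advancing time (a new reading comes with each control period).
- r.camera(name): name is "side" or "top"; returns the picture (400x640x3 uint8, red, green, blue); there is no depth.
- r.camera_params(name): a dict with "fx", "fy", "cx", "cy" (pixels), "D" ([k1, k2, p1, p2, k3] as OpenCV has them; the pictures are not rectified), "view" (4x4, takes a point from world to camera coordinates). Camera axes: x right, y up, looking along -z (the intrinsics and any distortion apply to the point x, -y, -z); pixel columns grow to the right and rows downward; lengths in m; the calibration is good to about 2 mm. A picture is of the moment at which its call begins. camera_params takes no time and is no camera call.
- r.close_job(): hands the job in; it is judged then, once.
The state is a dict: "time": time; "joint_positions": joint angles; "joint_vel": joint speeds; "joint_torque": joint torques, N m; "ee_pos": TCP position; "eef_rot": TCP orientation; "ft_force": force on the tool from outside, world axes, zero at the start; "torque": the same for the moment, N m; "width": finger opening in m; "grip_force": force on a finger pad.
Only numpy, scipy, OpenCV 4.12 (cv2) and the standard library are available. Lean on these libraries where they do the work, as an engineer would, in place of code of your own. Each camera call takes 0.05 s, during which the arm holds its last target. There are 200 camera calls.

## Task

Make up the two kits from the stock along the back of the shelf. In the white tray put the blue stud finder, flat with its display up, in the widest compartment (set it down, do not drop it), the aluminium conduit coupling standing on end in the middle compartment, and the yellow-collared driver bit lying in the narrowest; in the red tray lay the drill chuck key in the wide compartment and the green-collared driver bit in the narrow one. Leave the orange spring clamp and the purple-collared bit where they lie.

Things in the scene. Friction and masses are not known exactly. Their poses are not given: they have to be found in the camera images.
- white_tray: White kit tray for the conduit kit, three compartments. Fixed. Open, 22 mm high, 140 mm long (x), walls 3 mm, inside floor 3 mm above the underside, inside length 134 mm. Origin: centre of underside, z up. 256 mm wide (y). Full-length compartments: widest, 96 mm, centred at y = +77 mm; middle, 84 mm, at y = -16 mm; narrowest, 64 mm, at y = -93 mm.
- red_tray: Red kit tray for the drill kit, two compartments. Fixed. Open, 22 mm high, 140 mm long (x), walls 3 mm, inside floor 3 mm above the underside, inside length 134 mm. Origin: centre of underside, z up. 169 mm wide (y). Full-length compartments: wide, 96 mm, centred at y = +33.5 mm; narrow, 64 mm, at y = -49.5 mm.
- stud_finder: Blue plastic stud finder lying flat on its back, display up: 110 mm long (x), 52 mm wide (y) at the ends, 28 mm tall, with a waist 46 mm wide from x = -25 to +13 mm, where it is best gripped, across the width. About 170 g. Origin at the centre of its underside, x towards the display end, z up out of the display.
- coupling: Cast aluminium conduit coupling standing on end: a tube 36 mm outside, 29 mm inside and 56 mm tall, with two set-screw bosses on its +x side that stand out to 28 mm from the axis (grip it across y, clear of them). About 90 g. Origin at the centre of its lower end, z up along the tube. Either end may be down.
- chuck_key: Steel T-handle drill chuck key lying flat, 110 g. Shaft 11 mm thick along x, free from x = -18 to +34 mm; toothed head 16 mm across and pin from there to 53 mm; at x = -26 mm a hub 16 x 14 x 16 mm with a cross bar 8 mm thick, 79 mm long along y. Rests on head and hub. Origin on the shaft axis near the centre of mass, 8 mm above what it lies on. Grip it across the shaft.
- yellow_bit: For the white tray: driver bit with a yellow collar, lying on its side: 75 mm long, steel shank and tip 6.5 mm thick and, in the middle, the yellow hexagonal collar, 32 mm long, 12 mm across flats, on a flat of which it rests without rolling. 25 g. Origin mid-collar on the axis, 6 mm above what it lies on; x along the bit towards the tip. Grip it across the collar.
- green_bit: For the red tray: driver bit with a green collar, lying on its side: 75 mm long, steel shank and tip 6.5 mm thick and, in the middle, the green hexagonal collar, 32 mm long, 12 mm across flats, on a flat of which it rests without rolling. 25 g. Origin mid-collar on the axis, 6 mm above what it lies on; x along the bit towards the tip. Grip it across the collar.
- purple_bit: To be left alone: driver bit with a purple collar, lying on its side: 75 mm long, steel shank and tip 6.5 mm thick and, in the middle, the purple hexagonal collar, 32 mm long, 12 mm across flats, on a flat of which it rests without rolling. 25 g. Origin mid-collar on the axis, 6 mm above what it lies on; x along the bit towards the tip. Grip it across the collar.
- spring_clamp: To be left alone: orange plastic spring clamp with black pads and grip ends, lying on its side, about 120 mm long (x), 76 mm wide across its spread handles (the -x end) and 22 mm tall. Origin at its pivot, on its underside.

How it is judged:
At the end, for the whole second after the job is handed in: Each thing at rest on the floor of its named compartment, centre at most 24 (stud finder), 27 (coupling), 28 (bits), 42 mm (key) off mid-compartment across and 20, 52, 45, 45 mm along; stud finder face up and coupling upright within 0.1 rad; clamp and purple bit moved under 15 mm (y of stud_finder in the frame of white_tray between 0.053 and 0.101 m and x of stud_finder in the frame of white_tray between -0.02 and 0.02 m and z of stud_finder in the frame of white_tray between -0.001 and 0.007 m and angle between stud_finder's own z axis and vertical below 0.1 rad and linear speed of each of stud_finder, coupling, yellow_bit, chuck_key, green_bit below 0.02 m/s and y of coupling in the frame of white_tray between -0.043 and 0.011 m and x of coupling in the frame of white_tray between -0.052 and 0.052 m and angle between the z axis of coupling and the z axis of white_tray, either way round below 0.1 rad and y of yellow_bit in the frame of white_tray between -0.121 and -0.065 m and x of yellow_bit in the frame of white_tray between -0.045 and 0.045 m and z of yellow_bit in the frame of white_tray between 0.005 and 0.013 m and angle between yellow_bit's own x axis and vertical between 1.45 and 1.69 rad and y of chuck_key in the frame of red_tray between -0.0085 and 0.0755 m and x of chuck_key in the frame of red_tray between -0.045 and 0.045 m and z of chuck_key in the frame of red_tray between 0.006 and 0.016 m and angle between chuck_key's own x axis and vertical between 1.45 and 1.69 rad and angle between the z axis of chuck_key and the z axis of red_tray, either way round below 0.15 rad and y of green_bit in the frame of red_tray between -0.0775 and -0.0215 m and x of green_bit in the frame of red_tray between -0.045 and 0.045 m and z of green_bit in the frame of red_tray between 0.005 and 0.013 m and angle between green_bit's own x axis and vertical between 1.45 and 1.69 rad and distance of each of spring_clamp, purple_bit from where it was at the start of the episode below 0.015 m and (z of coupling in the frame of white_tray between -0.001 and 0.007 m or z of coupling in the frame of white_tray between 0.055 and 0.063 m)); the robot touches nothing.
It fails at once if the spring clamp is shifted by more than 15 mm (distance of spring_clamp from where it was at the start of the episode above 0.015 m).
It fails at once if the purple-collared bit is shifted by more than 15 mm (distance of purple_bit from where it was at the start of the episode above 0.015 m).
It fails at once if the stud finder is let go in the air (its underside more than 30 mm above the shelf) (height (world z) of stud_finder above 0.03 m and contact force between the fingers and stud_finder below 0.05 N).
It also fails if it takes over 120 s, if anything falls off the work surface, if the arm or the gripper's body presses on something with over 40 N, if the wrist force passes 120 N, or if a joint passes its speed limit or range.

## Working session

There is one attempt and no reset: what is moved stays moved. The work goes in short steps, Python scripts to look and compute and a tool call to move; the robot and the scene stay as the last step left them, time stands still between calls to the robot, and variables do not carry over. Pictures are saved under pics/ and viewed, at most 14 in all, crops included, and the job is handed in when it is done.

Besides the shell and the picture viewer there is one more tool, called after ">>>" by a JSON object that holds its "name" and its "arguments", one argument or row to a line. carry_out: Moves the arm, as the interface text tells. Its arguments: {"type":"object","properties":{"steps":{"type":"array","items":{"type":"array","items":{"type":"array","items":{"type":"number"}}}},"hand":{"type":"number"},"squeeze":{"type":"number"}},"required":["steps"]}

```bash
mkdir -p pics; cat > h.py <<'E'
import numpy as np, cv2
from bench import r
def save(n,im): cv2.imwrite('pics/'+n,im[:,:,::-1])
def ray(cam,uv):
    p=r.camera_params(cam); K=np.array([[p['fx'],0,p['cx']],[0,p['fy'],p['cy']],[0,0,1.]])
    q=cv2.undistortPoints(np.array(uv,float).reshape(-1,1,2),K,np.array(p['D'],float)).reshape(-1,2)
    V=np.array(p['view']); R=V[:3,:3]; o=-R.T@V[:3,3]
    return o,np.c_[q[:,0],-q[:,1],-np.ones(len(q))]@R
def onz(cam,uv,z):
    o,d=ray(cam,uv); return o+d*((z-o[2])/d[:,2])[:,None]
E
python3 - <<'E'
from h import *
a=r.camera('top');b=r.camera('side')
save('t0.png',a);save('s0.png',b)
s=r.read_state();print(s)
for c in('top','side'):
    p=r.camera_params(c);V=np.array(p['view']);print(c,p['fx'],p['D'],-V[:3,:3].T@V[:3,3],V[2,:3])
E
```

```text
{'time': 0.1, 'joint_positions': array([ 1.30644495,  0.33277524, -0.06469635,  1.46084288,  0.02160605,
        1.34990542, -0.088489  ]), 'joint_vel': array([ 0.00049896, -0.00058218,  0.00138418, -0.00179745,  0.00073004,
        0.00088735, -0.00014644]), 'joint_torque': array([ 6.92150934e-04, -6.24550724e+01,  2.40937300e-02, -3.90722895e+01,
       -6.14430383e-02,  3.65402573e-02,  3.24946802e-05]), 'ee_pos': array([ 0.14953801, -0.60649547,  0.22186128]), 'eef_rot': array([ 9.92701559e-01,  1.20595325e-01, -1.05855916e-04, -6.08500877e-04]), 'ft_force': array([-0.04142713, -0.15850162,  0.36187877]), 'torque': array([ 0.0287465 , -0.02284926, -0.06645452]), 'grip_force': 0.0, 'width': 0.08654876170455165}
top 426.26277978348185 [0.00622925 0.         0.         0.         0.        ] [ 0.41876186 -0.01604639  1.13298137] [-0.13232359 -0.00747903  0.99117836]
side 472.24303829696066 [-0.04296436  0.          0.          0.          0.        ] [0.13922549 0.89501901 0.70821271] [-0.34425882  0.75392556  0.55953742]
```

View pics/t0.png

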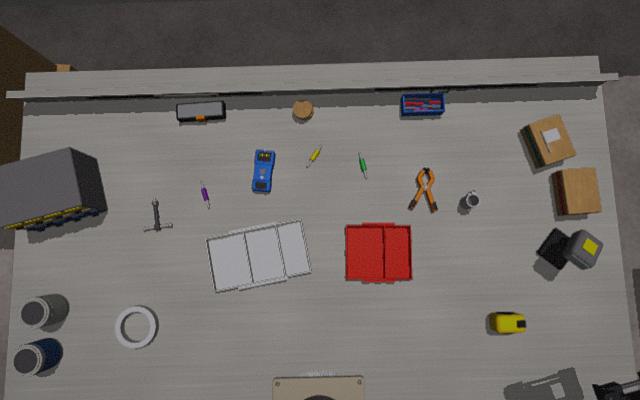

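View pics/s0.png

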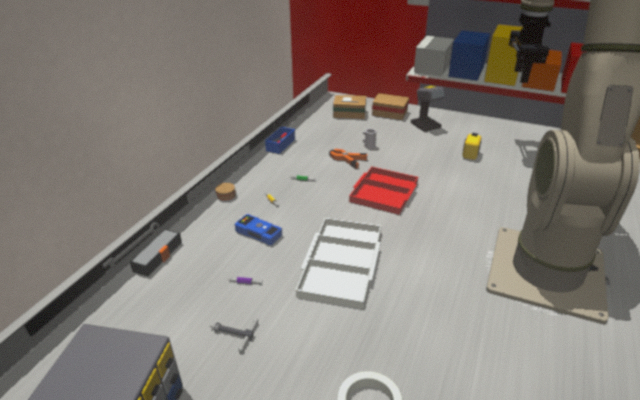

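The top view shows the stud finder at (263,171), yellow bit (314,155), green bit (363,165), clamp (424,188), coupling (471,200), purple bit (205,194), chuck key (156,217), white tray (259,255) and red tray (378,252). The side view agrees with this layout. Next I'll measure everything from colour masks and look at a zoom of the coupling and key.

```bash
cat > meas.py <<'E'
from h import *
def mask(im,lo,hi,box):
    h=cv2.cvtColor(im,cv2.COLOR_RGB2HSV); m=cv2.inRange(h,np.array(lo),np.array(hi)); k=np.zeros_like(m); x0,y0,x1,y1=box; k[y0:y1,x0:x1]=m[y0:y1,x0:x1]
    n,l,st,_=cv2.connectedComponentsWithStats(k); i=1+np.argmax(st[1:,4]); return np.argwhere(l==i)[:,::-1]
def rect(cam,uv,z):
    P=onz(cam,uv,z)[:,:2]; (c,s,a)=cv2.minAreaRect((P*1000).astype(np.float32)); bx=cv2.boxPoints((c,s,a))
    e=bx[1]-bx[0]; f=bx[2]-bx[1]; L=e if np.hypot(*e)>np.hypot(*f) else f
    return np.round(c,1),np.round(sorted(s),1),round(float(np.arctan2(L[1],L[0])),3),np.round(P.mean(0)*1000,1),len(uv)
E
python3 - <<'E'
from meas import *
a=r.camera('top')
for n,lo,hi,box,z in [('stud',(95,120,40),(125,255,255),(235,135,290,205),.028),('yel',(20,120,90),(35,255,255),(295,135,335,180),.009),('grn',(45,110,50),(85,255,255),(345,140,385,190),.009),('pur',(125,80,50),(160,255,255),(190,170,225,215),.009),('red',(0,120,60),(8,255,255),(330,210,430,300),.022),('white',(0,0,196),(180,40,255),(195,205,325,305),.022),('clamp',(5,150,60),(18,255,255),(400,155,450,220),.02)]:
    print(n,*rect('top',mask(a,lo,hi,box),z))
def crop(x,y,w,h): return cv2.resize(a[y:y+h,x:x+w],(400,300),interpolation=cv2.INTER_CUBIC)
im=np.vstack([np.hstack([crop(124,185,64,48),crop(440,176,64,48)]),np.hstack([crop(195,205,128,96),crop(320,205,128,96)])])
save('z1.png',im)
E
```

```text
stud [643.3 132.2] [ 51.2 109.3] -0.121 [640.7 132.1] 535
yel [686.7  -5.2] [12.1 31.1] -0.605 [686.8  -5.3] 55
grn [ 656.5 -133.2] [11.1 30.5] 0.154 [ 656.6 -133. ] 48
pur [589.3 291.6] [11.7 31.9] 0.325 [589.  291.8] 55
red [ 422.3 -163.6] [148.6 168.6] 1.544 [ 421.2 -162.3] 3576Traceback (most recent call last):
  File "<stdin>", line 4, in <module>
  File "meas.py", line 4, in mask
    n,l,st,_=cv2.connectedComponentsWithStats(k); i=1+np.argmax(st[1:,4]); return np.argwhere(l==i)[:,::-1]
                                                      ~~~~~~~~~^^^^^^^^^^
    return _wrapfunc(a, 'argmax', axis=axis, out=out, **kwds)
    return bound(*args, **kwds)
ValueError: attempt to get argmax of an empty sequence
```

```bash
python3 - <<'E'
from meas import *
a=r.camera('top')
def crop(x,y,w,h): return cv2.resize(a[y:y+h,x:x+w],(400,300),interpolation=cv2.INTER_CUBIC)
save('z1.png',np.vstack([np.hstack([crop(124,185,64,48),crop(440,176,64,48)]),np.hstack([crop(195,205,128,96),crop(320,205,128,96)])]))
print(rect('top',mask(a,(3,150,50),(20,255,255),(400,155,450,220)),.02))
print(a[255,[200,204,208,212,220,230,244,247,250]].tolist())
E
```

```text
(array([ 594. , -280.6]), array([20.7, 87.8]), -0.196, array([ 594., -280.]), 142)
[[138, 139, 131], [134, 132, 129], [151, 149, 153], [163, 161, 166], [155, 155, 156], [161, 160, 164], [158, 160, 163], [151, 148, 148], [165, 162, 165]]
```

View pics/z1.png

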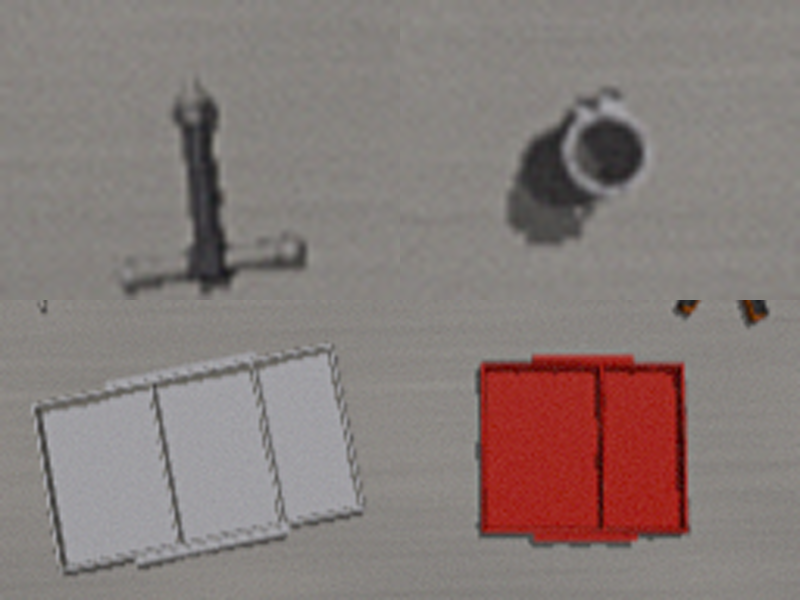

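The zoom shows the key with its tip at about (155,198), hub at (157,227) and bar ends at (143,229) and (172,224). The coupling ring centre is at about (472,200), with its bosses on the far side. The white tray corners are at about (206,239), (301,219), (311,272) and (216,291).

```bash
cat > go.py <<'E'
import sys
from h import *
from scipy.spatial.transform import Rotation as R
def go(x,y,z,yaw):
    s=r.read_state(); Rt=R.from_quat(s['eef_rot']); d=Rt.inv().apply(np.array([x,y,z])-s['ee_pos'])*100
    G=R.from_euler('z',yaw)*R.from_euler('x',np.pi)
    print(np.round(s['ee_pos'],4),'shift',np.round(d,2),'turn',np.round((Rt.inv()*G).as_rotvec(),3))
if __name__=='__main__': go(*map(float,sys.argv[1:5]))
E
python3 - <<'E'
from h import *
def px(pts,ox,oy,s): return (np.array(pts,float)+.5)/s-.5+[ox,oy]
W=onz('top',px([(37,107),(332,46),(363,212),(66,272)],195,205,3.125),.022)[:,:2]
print('white',W.round(3).tolist(),'sides',[np.linalg.norm(W[i]-W[(i+1)%4]).round(3) for i in range(4)])
Rd=onz('top',px([(481-400,63),(684-400,63),(688-400,230),(480-400,231)],320,205,3.125),.022)[:,:2]
print('red',Rd.round(3).tolist(),'sides',[np.linalg.norm(Rd[i]-Rd[(i+1)%4]).round(3) for i in range(4)])
for n,C,ys in(('white',W,(.077,-.016,-.093)),('red',Rd,(.0335,-.0495))):
    c=C.mean(0); v=C[0]+C[3]-C[1]-C[2]; v/=np.linalg.norm(v); print(n,c.round(4),'yaw',round(float(np.arctan2(-v[0],v[1])),3),[ (c+v*y).round(4).tolist() for y in ys])
k=onz('top',px([(196,80),(195,110),(208,262),(122,278),(304,248)],124,185,6.25),.008)[:,:2]
print('key',k.round(4).tolist(),'len',np.linalg.norm(k[0]-k[2]),'bar',np.linalg.norm(k[3]-k[4]))
d=k[0]-k[2];b=k[3]-k[4];print('yaws',np.arctan2(d[1],d[0]),np.arctan2(-b[0],b[1]),'origin',(k[2]+d/np.linalg.norm(d)*.026).round(4))
c=onz('top',px([(205,152)],440,176,6.25),.056); bz=onz('top',px([(212,95)],440,176,6.25),.05);print('coup',c,bz)
E
python3 go.py .55 -.41 .15 0
```

```text
white [[0.467, 0.282], [0.511, 0.035], [0.374, 0.012], [0.332, 0.257]] sides [np.float64(0.251), np.float64(0.139), np.float64(0.248), np.float64(0.138)]
red [[0.494, -0.081], [0.49, -0.25], [0.353, -0.246], [0.356, -0.076]] sides [np.float64(0.169), np.float64(0.137), np.float64(0.17), np.float64(0.138)]
white [0.4212 0.1464] yaw 0.174 [[0.4079, 0.2222], [0.4239, 0.1306], [0.4373, 0.0548]]
red [ 0.4233 -0.1631] yaw -0.024 [[0.4241, -0.1296], [0.4221, -0.2126]]
key [[0.5821, 0.4243], [0.5692, 0.4244], [0.5041, 0.4173], [0.4983, 0.4536], [0.509, 0.3767]] len 0.07832544139109658 bar 0.07768453131543698
yaws 0.08925104021289085 0.13709799878726264 origin [0.53   0.4196]
coup [[ 0.54638458 -0.40248897  0.056     ]] [[ 0.57048222 -0.40923015  0.05      ]]
[ 0.1497 -0.6066  0.2221] shift [43.58 -9.49  7.21] turn [-0.001  0.     0.242]
```

```bash
python3 go.py .546 -.4025 .16 -.2
```

```text
[ 0.1497 -0.6066  0.2221] shift [ 43.37 -10.31   6.22] turn [-0.001  0.     0.442]
```

>>> {"name": "carry_out", "arguments": {
  "steps": [
    [[22,-5,0,0,0,0.2],[22,-5,0,0,0,0.2],[22,-5,0,0,0,0.2],[22,-5,0,0,0,0.2],[22,-5,0,0,0,0.2],[43.4,-10.3,0,0,0,0.44],[43.4,-10.3,0,0,0,0.44],[43.4,-10.3,0,0,0,0.44],[43.4,-10.3,0,0,0,0.44],[43.4,-10.3,0,0,0,0.44],[43.4,-10.3,6.2,0,0,0.44],[43.4,-10.3,6.2,0,0,0.44],[43.4,-10.3,6.2,0,0,0.44],[43.4,-10.3,6.2,0,0,0.44],[43.4,-10.3,6.2,0,0,0.44],[43.4,-10.3,6.2,0,0,0.44]]
  ],
  "hand": -1
}}

```text
time: 1.53
ee_pos: [0.5459, -0.4048, 0.1627]
eef_rot: [0.995, -0.1, 0.001, 0.001]
ft_force: [0.1, -0.8, -0.2]
width: 0.0871
grip_force: 0.0
```

```bash
python3 go.py .546 -.4025 .024 -.2; python3 -c "
from h import *
save('t2.png',cv2.resize(r.camera('side')[80:280,230:530],(750,500)))"
```

```text
[ 0.5459 -0.4048  0.1627] shift [-0.07 -0.25 13.87] turn [ 0.002 -0.002 -0.   ]
```

View pics/t2.png

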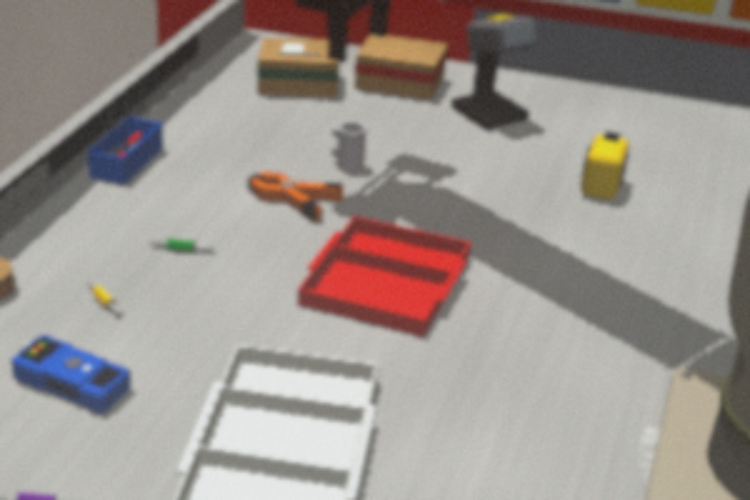

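The side view shows the open fingers above the coupling, with the coupling at crop (350,145). I'll descend.

>>> {"name": "carry_out", "arguments": {
  "steps": [
    [[0,-0.2,6,0,0,0],[0,-0.2,9,0,0,0],[0,-0.2,11,0,0,0],[0,-0.2,12.5,0,0,0],[0,-0.2,13.8,0,0,0],[0,-0.2,13.8,0,0,0],[0,-0.2,13.8,0,0,0],[0,-0.2,13.8,0,0,0]]
  ]
}}

```text
time: 2.25
ee_pos: [0.5477, -0.4019, 0.0247]
eef_rot: [0.995, -0.099, 0.001, 0.001]
ft_force: [0.0, 0.2, 0.7]
width: 0.087
grip_force: 0.0
```

>>> {"name": "carry_out", "arguments": {
  "steps": [
    [[0,0,0,0,0,0],[0,0,0,0,0,0],[0,0,0,0,0,0],[0,0,0,0,0,0],[0,0,0,0,0,0],[0,0,0,0,0,0],[0,0,0,0,0,0],[0,0,0,0,0,0]]
  ],
  "hand": 1,
  "squeeze": 20
}}

```text
time: 2.92
ee_pos: [0.5468, -0.401, 0.0225]
eef_rot: [0.995, -0.099, -0.0, 0.0]
ft_force: [-0.2, -0.9, -0.0]
width: 0.0417
grip_force: 0.3
```

>>> {"name": "carry_out", "arguments": {
  "steps": [
    [[0,0,0,0,0,0],[0,0,0,0,0,0],[0,0,0,0,0,0],[0,0,0,0,0,0],[0,0,0,0,0,0]]
  ]
}}

```text
time: 3.33
ee_pos: [0.5468, -0.4011, 0.0226]
eef_rot: [0.995, -0.099, 0.0, 0.0]
ft_force: [0.4, -0.2, 0.0]
width: 0.0349
grip_force: 20.0
```

>>> {"name": "carry_out", "arguments": {
  "steps": [
    [[0,0,-4,0,0,0],[0,0,-8,0,0,0],[0,0,-12,0,0,0],[0,0,-12,0,0,0],[0,0,-12,0,0,0],[0,0,-12,0,0,0]]
  ]
}}

```text
time: 3.83
ee_pos: [0.5465, -0.4006, 0.142]
eef_rot: [0.995, -0.099, -0.0, -0.0]
ft_force: [0.2, 0.0, -2.8]
width: 0.0344
grip_force: 20.0
```

```bash
echo via; python3 go.py .52 -.13 .142 .0;  python3 go.py .424 .1306 .142 .17
```

```text
via
[ 0.5465 -0.4006  0.142 ] shift [-7.920e+00 -2.601e+01  1.000e-02] turn [-0.     0.001 -0.198]
[ 0.5465 -0.4006  0.142 ] shift [-2.246e+01 -4.968e+01  3.000e-02] turn [-0.     0.001 -0.368]
```

>>> {"name": "carry_out", "arguments": {
  "steps": [
    [[-4,-13,0,0,0,-0.1],[-4,-13,0,0,0,-0.1],[-4,-13,0,0,0,-0.1],[-8,-26,0,0,0,-0.2],[-8,-26,0,0,0,-0.2],[-8,-26,0,0,0,-0.2],[-21,-50,0,0,0,-0.37],[-21,-50,0,0,0,-0.37],[-21,-50,0,0,0,-0.37],[-21,-50,0,0,0,-0.37],[-21,-50,0,0,0,-0.37],[-21,-50,0,0,0,-0.37],[-21,-50,0,0,0,-0.37],[-21,-50,0,0,0,-0.37],[-21,-50,0,0,0,-0.37],[-21,-50,0,0,0,-0.37],[-21,-50,0,0,0,-0.37]]
  ]
}}

```text
time: 5.25
ee_pos: [0.4392, 0.1291, 0.1417]
eef_rot: [0.996, 0.085, -0.001, 0.0]
ft_force: [0.2, -0.9, -1.6]
width: 0.0346
grip_force: 20.0
```

```bash
 python3 go.py .434 .132 .0265 .17;python3 -c "
from h import *
save('t3.png',np.hstack([cv2.resize(r.camera('side')[100:320,250:450],(400,440)),cv2.resize(r.camera('top')[180:320,180:320],(400,440))]))"
```

```text
[0.4392 0.1291 0.1417] shift [-0.45 -0.37 11.52] turn [ 0.     0.002 -0.   ]
```

View pics/t3.png

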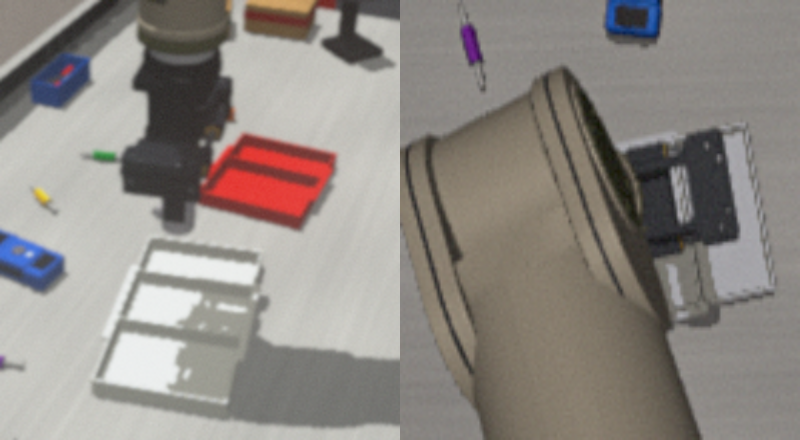

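The coupling hangs upright over the middle compartment.

>>> {"name": "carry_out", "arguments": {
  "steps": [
    [[-0.4,-0.4,4,0,0,0],[-0.4,-0.4,8,0,0,0],[-0.4,-0.4,10,0,0,0],[-0.4,-0.4,11,0,0,0],[-0.4,-0.4,11.5,0,0,0],[-0.4,-0.4,11.5,0,0,0],[-0.4,-0.4,11.5,0,0,0],[-0.4,-0.4,11.5,0,0,0]]
  ]
}}

```text
time: 6.02
ee_pos: [0.4359, 0.134, 0.0289]
eef_rot: [0.996, 0.086, 0.001, -0.0]
ft_force: [-0.0, 0.0, -0.6]
width: 0.0347
grip_force: 20.0
```

>>> {"name": "carry_out", "arguments": {
  "steps": [
    [[0,0,0,0,0,0],[0,0,0,0,0,0],[0,0,0,0,0,0],[0,0,0,0,0,0],[0,0,0,0,0,0],[0,0,0,0,0,0]]
  ],
  "hand": -0.15
}}

```text
time: 6.52
ee_pos: [0.4348, 0.1339, 0.0276]
eef_rot: [0.996, 0.086, 0.0, 0.0]
ft_force: [-0.3, 0.3, 0.2]
width: 0.0497
grip_force: 0.0
```

>>> {"name": "carry_out", "arguments": {
  "steps": [
    [[0,0,-2,0,0,0],[0,0,-6,0,0,0],[0,0,-10,0,0,0],[0,0,-13,0,0,0],[0,0,-13,0,0,0],[0,0,-13,0,0,0],[0,0,-13,0,0,0]]
  ]
}}

```text
time: 7.1
ee_pos: [0.4345, 0.1336, 0.1571]
eef_rot: [0.996, 0.086, -0.0, 0.0]
ft_force: [0.1, 0.2, -0.5]
width: 0.0499
grip_force: 0.0
```

```bash
 python3 go.py .6867 -.0053 .14 -.605;python3 go.py .6564 -.133 .14 .154
```

```text
[0.4345 0.1336 0.1571] shift [22.48 18.    1.71] turn [0.001 0.    0.777]
[0.4345 0.1336 0.1571] shift [17.32 30.06  1.71] turn [0.    0.    0.018]
```

>>> {"name": "carry_out", "arguments": {
  "steps": [
    [[22.5,18,1.7,0,0,0.78],[22.5,18,1.7,0,0,0.78],[22.5,18,1.7,0,0,0.78],[22.5,18,1.7,0,0,0.78],[22.5,18,1.7,0,0,0.78],[22.5,18,1.7,0,0,0.78],[22.5,18,1.7,0,0,0.78],[22.5,18,1.7,0,0,0.78],[22.5,18,1.7,0,0,0.78],[22.5,18,1.7,0,0,0.78],[22.5,18,1.7,0,0,0.78],[22.5,18,1.7,0,0,0.78],[22.5,18,6,0,0,0.78],[22.5,18,6,0,0,0.78],[22.5,18,6,0,0,0.78],[22.5,18,6,0,0,0.78],[22.5,18,6,0,0,0.78]]
  ]
}}

```text
time: 8.52
ee_pos: [0.6881, -0.0048, 0.0999]
eef_rot: [0.954, -0.299, 0.001, -0.0]
ft_force: [-0.6, -0.5, 1.3]
width: 0.0501
grip_force: 0.0
```

```bash
 python3 go.py .6867 -.0053 .003 -.605;python3 -c "
from h import *
save('t4.png',np.hstack([cv2.resize(r.camera('side')[120:300,200:400],(400,360)),cv2.resize(r.camera('top')[180:320,180:320],(360,360))]))"
```

```text
[ 0.6881 -0.0048  0.0999] shift [-0.1   0.14  9.69] turn [-0.002 -0.002 -0.003]
```

View pics/t4.png

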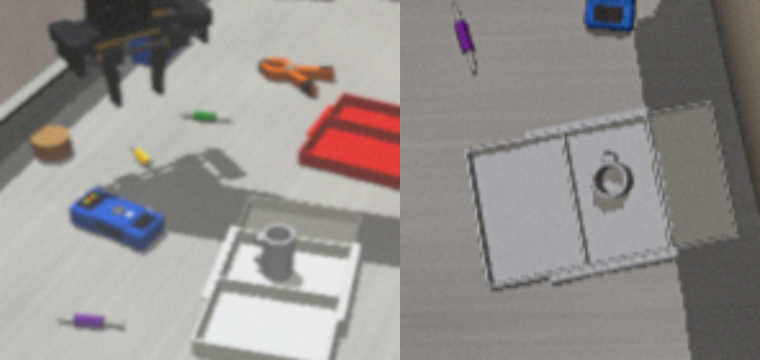

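The coupling stands upright mid-compartment (right crop, around (612,178)), and the gripper is above the yellow bit. Now I'll descend and grip.

>>> {"name": "carry_out", "arguments": {
  "steps": [
    [[-0.1,0.1,4,0,0,0],[-0.1,0.1,7,0,0,0],[-0.1,0.1,8.5,0,0,0],[-0.1,0.1,9.3,0,0,0],[-0.1,0.1,9.6,0,0,0],[-0.1,0.1,9.6,0,0,0],[-0.1,0.1,9.6,0,0,0],[-0.1,0.1,9.6,0,0,0]]
  ]
}}

```text
time: 9.28
ee_pos: [0.687, -0.0052, 0.0035]
eef_rot: [0.954, -0.299, 0.001, -0.0]
ft_force: [-0.1, -0.6, -0.2]
width: 0.0499
grip_force: 0.0
```

>>> {"name": "carry_out", "arguments": {
  "steps": [
    [[0,0,0,0,0,0],[0,0,0,0,0,0],[0,0,0,0,0,0],[0,0,0,0,0,0],[0,0,0,0,0,0],[0,0,0,0,0,0],[0,0,0,0,0,0],[0,0,0,0,0,0],[0,0,0,0,0,0],[0,0,0,0,0,0]]
  ],
  "hand": 1,
  "squeeze": 15
}}

```text
time: 10.12
ee_pos: [0.6857, -0.0053, 0.0015]
eef_rot: [0.954, -0.299, -0.0, 0.0]
ft_force: [0.2, 0.4, 0.1]
width: 0.0127
grip_force: 15.0
```

>>> {"name": "carry_out", "arguments": {
  "steps": [
    [[0,0,-4,0,0,0],[0,0,-8,0,0,0],[0,0,-10,0,0,0],[0,0,-10,0,0,0],[0,0,-10,0,0,0],[0,0,-10,0,0,0]]
  ]
}}

```text
time: 10.62
ee_pos: [0.6852, -0.0054, 0.1006]
eef_rot: [0.954, -0.299, -0.001, 0.0]
ft_force: [0.0, 0.1, -1.0]
width: 0.0127
grip_force: 15.0
```

```bash
 python3 go.py .444 .056 .1 .17; python3 go.py .56 .02 .1 .17
```

```text
[ 0.6852 -0.0054  0.1006] shift [-23.31   8.74   0.09] turn [ 0.001  0.001 -0.778]
[ 0.6852 -0.0054  0.1006] shift [-11.73   5.07   0.07] turn [ 0.001  0.001 -0.778]
```

>>> {"name": "carry_out", "arguments": {
  "steps": [
    [[-23.3,8.7,0,0,0,-0.78],[-23.3,8.7,0,0,0,-0.78],[-23.3,8.7,0,0,0,-0.78],[-23.3,8.7,0,0,0,-0.78],[-23.3,8.7,0,0,0,-0.78],[-23.3,8.7,0,0,0,-0.78],[-23.3,8.7,0,0,0,-0.78],[-23.3,8.7,0,0,0,-0.78],[-23.3,8.7,0,0,0,-0.78],[-23.3,8.7,0,0,0,-0.78],[-23.3,8.7,0,0,0,-0.78],[-23.3,8.7,0,0,0,-0.78]]
  ]
}}

```text
time: 11.62
ee_pos: [0.4454, 0.0565, 0.1012]
eef_rot: [0.996, 0.085, -0.0, -0.0]
ft_force: [0.1, -0.0, 0.0]
width: 0.0126
grip_force: 15.0
```

```bash
 python3 go.py .444 .056 .005 .17;python3 -c "
from h import *
save('t5.png',np.hstack([cv2.resize(r.camera('side')[140:320,250:450],(400,360)),cv2.resize(r.camera('top')[180:320,180:320],(360,360))]))"
```

```text
[0.4454 0.0565 0.1012] shift [-0.14  0.03  9.62] turn [-0.001  0.     0.001]
```

View pics/t5.png

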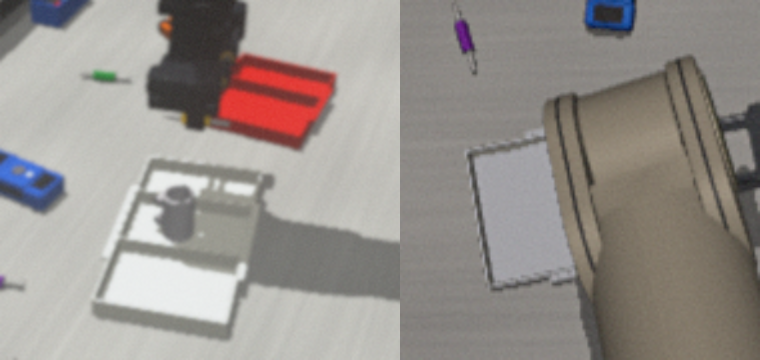

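The bit is held level above the narrow compartment. Lowering it now.

>>> {"name": "carry_out", "arguments": {
  "steps": [
    [[-0.1,0,4,0,0,0],[-0.1,0,7,0,0,0],[-0.1,0,8.5,0,0,0],[-0.1,0,9.3,0,0,0],[-0.1,0,9.6,0,0,0],[-0.1,0,9.6,0,0,0],[-0.1,0,9.6,0,0,0],[-0.1,0,9.6,0,0,0],[-0.1,0,9.6,0,0,0]]
  ]
}}

```text
time: 12.47
ee_pos: [0.4447, 0.0563, 0.0065]
eef_rot: [0.996, 0.086, 0.001, 0.0]
ft_force: [-0.5, 0.7, 0.0]
width: 0.0124
grip_force: 15.0
```

>>> {"name": "carry_out", "arguments": {
  "steps": [
    [[0,0,0,0,0,0],[0,0,0,0,0,0],[0,0,0,0,0,0],[0,0,0,0,0,0],[0,0,0,0,0,0]]
  ],
  "hand": 0.4
}}

```text
time: 12.88
ee_pos: [0.4439, 0.0563, 0.0056]
eef_rot: [0.996, 0.086, 0.0, 0.0]
ft_force: [0.8, 0.2, -1.1]
width: 0.0254
grip_force: 0.0
```

>>> {"name": "carry_out", "arguments": {
  "steps": [
    [[0,0,-2,0,0,0],[0,0,-6,0,0,0],[0,0,-10,0,0,0],[0,0,-13,0,0,0],[0,0,-13,0,0,0],[0,0,-13,0,0,0],[0,0,-13,0,0,0]]
  ]
}}

```text
time: 13.47
ee_pos: [0.4435, 0.0561, 0.1351]
eef_rot: [0.996, 0.086, -0.0, 0.0]
ft_force: [-0.0, 0.6, -0.4]
width: 0.026
grip_force: 0.0
```

```bash
 python3 go.py .6564 -.133 .06 .154
```

```text
[0.4435 0.0561 0.1351] shift [17.75 22.26  7.51] turn [0.    0.    0.018]
```

Green bit next: I'll open to about 50 mm on the way and go down.

>>> {"name": "carry_out", "arguments": {
  "steps": [
    [[17.8,22.3,0,0,0,0.02],[17.8,22.3,0,0,0,0.02],[17.8,22.3,0,0,0,0.02],[17.8,22.3,0,0,0,0.02],[17.8,22.3,0,0,0,0.02],[17.8,22.3,0,0,0,0.02],[17.8,22.3,0,0,0,0.02],[17.8,22.3,0,0,0,0.02],[17.8,22.3,0,0,0,0.02],[17.8,22.3,0,0,0,0.02],[17.8,22.3,4,0,0,0.02],[17.8,22.3,7.5,0,0,0.02],[17.8,22.3,7.5,0,0,0.02],[17.8,22.3,7.5,0,0,0.02],[17.8,22.3,7.5,0,0,0.02]]
  ],
  "hand": -0.15
}}

```text
time: 14.72
ee_pos: [0.658, -0.1323, 0.0627]
eef_rot: [0.997, 0.076, 0.001, 0.0]
ft_force: [0.6, 0.0, 0.4]
width: 0.0502
grip_force: 0.0
```

```bash
 python3 go.py .6564 -.133 .003 .154;python3 -c "
from h import *
save('t6.png',np.hstack([cv2.resize(r.camera('side')[120:300,250:450],(400,360)),cv2.resize(r.camera('top')[180:320,180:320],(360,360))]))"
```

```text
[ 0.658  -0.1323  0.0627] shift [-0.18  0.05  5.97] turn [ 0.    -0.002 -0.001]
```

View pics/t6.png

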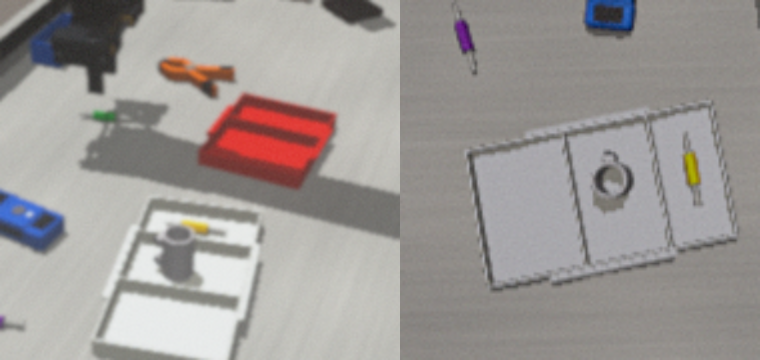

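The yellow bit lies mid-compartment (right crop, (692,168)), and the fingers are above the green bit.

>>> {"name": "carry_out", "arguments": {
  "steps": [
    [[-0.1,0.05,3,0,0,0],[-0.1,0.05,5,0,0,0],[-0.1,0.05,5.8,0,0,0],[-0.1,0.05,5.8,0,0,0],[-0.1,0.05,5.8,0,0,0],[-0.1,0.05,5.8,0,0,0]]
  ]
}}

```text
time: 15.32
ee_pos: [0.6578, -0.1337, 0.0047]
eef_rot: [0.997, 0.076, 0.001, 0.0]
ft_force: [-0.3, -0.9, 0.3]
width: 0.0503
grip_force: 0.0
```

>>> {"name": "carry_out", "arguments": {
  "steps": [
    [[0,0,0,0,0,0],[0,0,0,0,0,0],[0,0,0,0,0,0],[0,0,0,0,0,0],[0,0,0,0,0,0],[0,0,0,0,0,0],[0,0,0,0,0,0],[0,0,0,0,0,0],[0,0,0,0,0,0],[0,0,0,0,0,0]]
  ],
  "hand": 1,
  "squeeze": 15
}}

```text
time: 16.15
ee_pos: [0.6564, -0.1337, 0.0025]
eef_rot: [0.997, 0.076, -0.0, 0.0]
ft_force: [0.6, -0.2, 0.2]
width: 0.0127
grip_force: 14.9
```

>>> {"name": "carry_out", "arguments": {
  "steps": [
    [[0,0,-4,0,0,0],[0,0,-8,0,0,0],[0,0,-10,0,0,0],[0,0,-10,0,0,0],[0,0,-10,0,0,0],[0,0,-10,0,0,0]]
  ]
}}

```text
time: 16.65
ee_pos: [0.6558, -0.1336, 0.1014]
eef_rot: [0.997, 0.076, -0.001, -0.0]
ft_force: [-0.4, 0.5, -0.7]
width: 0.0126
grip_force: 14.9
```

```bash
 python3 go.py .425 -.2125 .1 -.02
```

```text
[ 0.6558 -0.1336  0.1014] shift [-24.01   4.3    0.18] turn [-0.     0.002  0.172]
```

>>> {"name": "carry_out", "arguments": {
  "steps": [
    [[-24,4.3,0,0,0,0.17],[-24,4.3,0,0,0,0.17],[-24,4.3,0,0,0,0.17],[-24,4.3,0,0,0,0.17],[-24,4.3,0,0,0,0.17],[-24,4.3,0,0,0,0.17],[-24,4.3,0,0,0,0.17],[-24,4.3,0,0,0,0.17],[-24,4.3,0,0,0,0.17],[-24,4.3,0,0,0,0.17],[-24,4.3,4,0,0,0.17],[-24,4.3,7,0,0,0.17],[-24,4.3,8.5,0,0,0.17],[-24,4.3,9.2,0,0,0.17],[-24,4.3,9.4,0,0,0.17],[-24,4.3,9.5,0,0,0.17],[-24,4.3,9.5,0,0,0.17],[-24,4.3,9.5,0,0,0.17],[-24,4.3,9.5,0,0,0.17]]
  ]
}}

```text
time: 18.23
ee_pos: [0.4265, -0.2128, 0.0085]
eef_rot: [1.0, -0.009, 0.001, 0.0]
ft_force: [0.1, 0.2, 0.5]
width: 0.0125
grip_force: 14.9
```

>>> {"name": "carry_out", "arguments": {
  "steps": [
    [[0,0,0,0,0,0],[0,0,0,0,0,0],[0,0,0,0,0,0],[0,0,0,0,0,0],[0,0,0,0,0,0]]
  ],
  "hand": 0.4
}}

```text
time: 18.65
ee_pos: [0.4258, -0.2125, 0.0076]
eef_rot: [1.0, -0.009, 0.0, 0.0]
ft_force: [-0.0, -0.3, 0.5]
width: 0.0253
grip_force: 0.0
```

>>> {"name": "carry_out", "arguments": {
  "steps": [
    [[0,0,-2,0,0,0],[0,0,-6,0,0,0],[0,0,-10,0,0,0],[0,0,-13,0,0,0],[0,0,-13,0,0,0],[0,0,-13,0,0,0],[0,0,-13,0,0,0]]
  ]
}}

```text
time: 19.23
ee_pos: [0.4254, -0.2124, 0.1371]
eef_rot: [1.0, -0.009, -0.0, 0.0]
ft_force: [-0.5, 0.2, 0.3]
width: 0.0265
grip_force: 0.0
```

```bash
 python3 go.py .637 .133 .07 -.121
```

```text
[ 0.4254 -0.2124  0.1371] shift [ 20.53 -34.92   6.7 ] turn [0.    0.    0.103]
```

>>> {"name": "carry_out", "arguments": {
  "steps": [
    [[20.5,-34.9,0,0,0,0.1],[20.5,-34.9,0,0,0,0.1],[20.5,-34.9,0,0,0,0.1],[20.5,-34.9,0,0,0,0.1],[20.5,-34.9,0,0,0,0.1],[20.5,-34.9,0,0,0,0.1],[20.5,-34.9,0,0,0,0.1],[20.5,-34.9,0,0,0,0.1],[20.5,-34.9,0,0,0,0.1],[20.5,-34.9,0,0,0,0.1],[20.5,-34.9,0,0,0,0.1],[20.5,-34.9,0,0,0,0.1],[20.5,-34.9,0,0,0,0.1],[20.5,-34.9,4,0,0,0.1],[20.5,-34.9,6.7,0,0,0.1],[20.5,-34.9,6.7,0,0,0.1],[20.5,-34.9,6.7,0,0,0.1],[20.5,-34.9,6.7,0,0,0.1]]
  ],
  "hand": -0.8
}}

```text
time: 20.73
ee_pos: [0.6377, 0.1321, 0.0722]
eef_rot: [0.998, -0.06, 0.001, -0.0]
ft_force: [0.1, 0.3, 0.6]
width: 0.078
grip_force: 0.0
```

```bash
 python3 go.py .637 .133 .008 -.121;python3 -c "
from h import *
save('t7.png',np.hstack([cv2.resize(r.camera('side')[160:280,200:330],(400,360)),cv2.resize(r.camera('top')[200:320,320:440],(360,360))]))"
```

```text
[0.6377 0.1321 0.0722] shift [-0.09 -0.08  6.42] turn [-0.    -0.002  0.002]
```

View pics/t7.png

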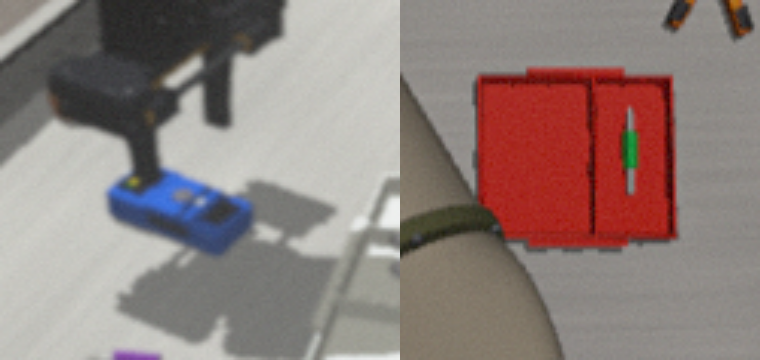

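The green bit lies mid-compartment (right crop, (630,150)), and the fingers straddle the stud finder. I'll check where its waist is from the first picture's mask.

```bash
python3 - <<'E'
from meas import *
a=cv2.imread('pics/t0.png')[:,:,::-1].copy()
h=cv2.cvtColor(a,cv2.COLOR_RGB2HSV)
uv=mask(a,(95,80,25),(130,255,255),(235,135,290,205)); P=onz('top',uv,.028)[:,:2]*1000-[643.3,132.2]
c,s=np.cos(-.121),np.sin(-.121); Q=P@np.array([[c,-s],[s,c]])
for x in range(-55,55,6):
    q=Q[(Q[:,0]>=x)&(Q[:,0]<x+6),1]; print(x+3,(q.max()-q.min()).round(1),q.min().round(1),q.max().round(1)) if len(q) else 0
E
```

```text
-52 47.7 -24.4 23.4
-46 48.0 -24.1 24.0
-40 48.1 -23.5 24.6
-34 47.8 -22.6 25.2
-28 47.5 -22.0 25.5
-22 45.6 -21.4 24.1
-16 42.9 -20.9 22.1
-10 45.3 -22.6 22.7
-4 45.6 -22.0 23.6
2 45.4 -21.5 23.9
8 45.4 -23.2 22.2
14 47.8 -25.0 22.8
20 50.7 -24.7 26.1
26 52.8 -26.4 26.4
32 50.8 -25.9 25.0
38 51.2 -25.6 25.6
44 51.2 -25.0 26.2
50 48.3 -24.1 24.2
56 45.3 -20.9 24.5
```

>>> {"name": "carry_out", "arguments": {
  "steps": [
    [[-0.05,-0.1,3,0,0,0],[-0.05,-0.1,5,0,0,0],[-0.05,-0.1,6.1,0,0,0],[-0.05,-0.1,6.1,0,0,0],[-0.05,-0.1,6.1,0,0,0],[-0.05,-0.1,6.1,0,0,0]]
  ]
}}

```text
time: 21.33
ee_pos: [0.6378, 0.1341, 0.0114]
eef_rot: [0.998, -0.059, 0.001, -0.0]
ft_force: [0.6, -0.7, 1.2]
width: 0.0786
grip_force: 0.0
```

>>> {"name": "carry_out", "arguments": {
  "steps": [
    [[0,0,0,0,0,0],[0,0,0,0,0,0],[0,0,0,0,0,0],[0,0,0,0,0,0],[0,0,0,0,0,0],[0,0,0,0,0,0],[0,0,0,0,0,0],[0,0,0,0,0,0],[0,0,0,0,0,0],[0,0,0,0,0,0]]
  ],
  "hand": 1,
  "squeeze": 30
}}

```text
time: 22.17
ee_pos: [0.6367, 0.1338, 0.0096]
eef_rot: [0.998, -0.059, 0.0, 0.0]
ft_force: [-1.7, -0.3, 0.9]
width: 0.0458
grip_force: 30.0
```

>>> {"name": "carry_out", "arguments": {
  "steps": [
    [[0,0,-3,0,0,0],[0,0,-6,0,0,0],[0,0,-9,0,0,0],[0,0,-9,0,0,0],[0,0,-9,0,0,0],[0,0,-9,0,0,0]]
  ]
}}

```text
time: 22.67
ee_pos: [0.6361, 0.1335, 0.0985]
eef_rot: [0.998, -0.059, -0.001, 0.0]
ft_force: [0.2, -0.1, -2.3]
width: 0.0458
grip_force: 30.0
```

```bash
 python3 go.py .402 .221 .1 .17
```

```text
[0.6361 0.1335 0.0985] shift [-24.28  -5.93  -0.13] turn [ 0.001  0.001 -0.288]
```

>>> {"name": "carry_out", "arguments": {
  "steps": [
    [[-24.3,-5.9,0,0,0,-0.29],[-24.3,-5.9,0,0,0,-0.29],[-24.3,-5.9,0,0,0,-0.29],[-24.3,-5.9,0,0,0,-0.29],[-24.3,-5.9,0,0,0,-0.29],[-24.3,-5.9,0,0,0,-0.29],[-24.3,-5.9,0,0,0,-0.29],[-24.3,-5.9,0,0,0,-0.29],[-24.3,-5.9,0,0,0,-0.29],[-24.3,-5.9,0,0,0,-0.29],[-24.3,-5.9,0,0,0,-0.29],[-24.3,-5.9,0,0,0,-0.29],[-24.3,-5.9,0,0,0,-0.29]]
  ]
}}

```text
time: 23.75
ee_pos: [0.4026, 0.2209, 0.0993]
eef_rot: [0.996, 0.085, -0.0, -0.0]
ft_force: [0.0, 0.6, -1.0]
width: 0.0459
grip_force: 30.0
```

```bash
 python3 go.py .402 .221 .0135 .17;python3 -c "
from h import *
save('t8.png',np.hstack([cv2.resize(r.camera('side')[180:320,270:420],(400,360)),cv2.resize(r.camera('top')[180:320,180:320],(360,360))]))"
```

```text
[0.4026 0.2209 0.0993] shift [-0.06 -0.02  8.58] turn [-0.     0.001  0.001]
```

View pics/t8.png

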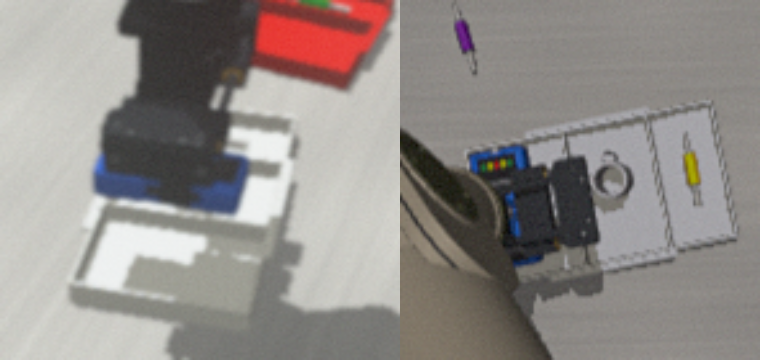

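The stud finder is level and over the widest compartment, and the coupling is clear. Lowering it slowly.

>>> {"name": "carry_out", "arguments": {
  "steps": [
    [[0,0,3,0,0,0],[0,0,5.5,0,0,0],[0,0,7.2,0,0,0],[0,0,8,0,0,0],[0,0,8.4,0,0,0],[0,0,8.6,0,0,0],[0,0,8.6,0,0,0],[0,0,8.6,0,0,0],[0,0,8.6,0,0,0],[0,0,8.6,0,0,0]]
  ]
}}

```text
time: 24.68
ee_pos: [0.4029, 0.2212, 0.0142]
eef_rot: [0.996, 0.086, 0.001, -0.0]
ft_force: [0.3, -0.1, -1.9]
width: 0.0459
grip_force: 30.0
```

>>> {"name": "carry_out", "arguments": {
  "steps": [
    [[0,0,0,0,0,0],[0,0,0,0,0,0],[0,0,0,0,0,0],[0,0,0,0,0,0],[0,0,0,0,0,0]]
  ],
  "hand": -0.24
}}

```text
time: 25.1
ee_pos: [0.4024, 0.2211, 0.0136]
eef_rot: [0.996, 0.086, 0.0, 0.0]
ft_force: [-0.2, -0.1, -0.1]
width: 0.0538
grip_force: 0.0
```

>>> {"name": "carry_out", "arguments": {
  "steps": [
    [[0,0,-1,0,0,0],[0,0,-3,0,0,0],[0,0,-7,0,0,0],[0,0,-10,0,0,0],[0,0,-10,0,0,0],[0,0,-10,0,0,0],[0,0,-10,0,0,0]]
  ]
}}

```text
time: 25.68
ee_pos: [0.4022, 0.2208, 0.1137]
eef_rot: [0.996, 0.086, 0.0, 0.0]
ft_force: [-0.2, 0.2, -0.5]
width: 0.054
grip_force: 0.0
```

```bash
 python3 go.py .533 .42 .06 .1
```

```text
[0.4022 0.2208 0.1137] shift [ 16.28 -17.39   5.36] turn [ 0.    -0.     0.072]
```

>>> {"name": "carry_out", "arguments": {
  "steps": [
    [[16.3,-17.4,-2,0,0,0.07],[16.3,-17.4,-2,0,0,0.07],[16.3,-17.4,-2,0,0,0.07],[16.3,-17.4,-2,0,0,0.07],[16.3,-17.4,-2,0,0,0.07],[16.3,-17.4,-2,0,0,0.07],[16.3,-17.4,-2,0,0,0.07],[16.3,-17.4,-2,0,0,0.07],[16.3,-17.4,-2,0,0,0.07],[16.3,-17.4,2,0,0,0.07],[16.3,-17.4,5.4,0,0,0.07],[16.3,-17.4,5.4,0,0,0.07],[16.3,-17.4,5.4,0,0,0.07],[16.3,-17.4,5.4,0,0,0.07]]
  ]
}}

```text
time: 26.85
ee_pos: [0.5337, 0.4204, 0.0616]
eef_rot: [0.999, 0.051, 0.001, -0.0]
ft_force: [0.0, 0.4, -0.7]
width: 0.054
grip_force: 0.0
```

```bash
 python3 go.py .533 .42 .0025 .1;python3 -c "
from h import *
save('t9.png',np.hstack([cv2.resize(r.camera('side')[280:370,180:280],(400,360)),cv2.resize(r.camera('top')[180:320,180:320],(360,360))]))"
```

```text
[0.5337 0.4204 0.0616] shift [-0.08  0.03  5.91] turn [-0.001 -0.001  0.001]
```

View pics/t9.png

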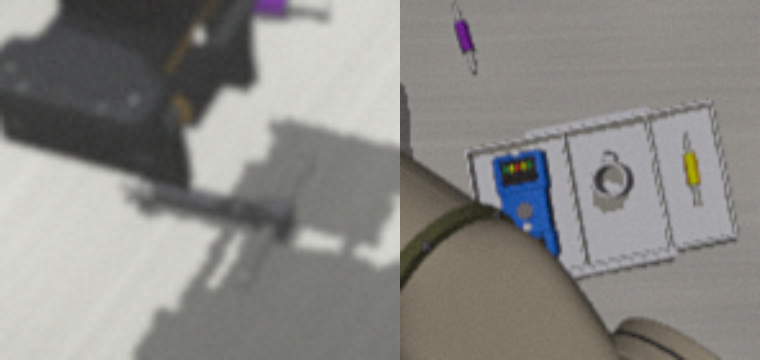

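The stud finder sits flat in the widest compartment (right crop, around (527,200)), and the fingers straddle the key shaft. Gripping.

>>> {"name": "carry_out", "arguments": {
  "steps": [
    [[-0.1,0,3,0,0,0],[-0.1,0,5,0,0,0],[-0.1,0,5.7,0,0,0],[-0.1,0,5.7,0,0,0],[-0.1,0,5.7,0,0,0],[-0.1,0,5.7,0,0,0]]
  ]
}}

```text
time: 27.45
ee_pos: [0.533, 0.4212, 0.0046]
eef_rot: [0.999, 0.051, 0.001, -0.001]
ft_force: [0.6, -0.1, 0.4]
width: 0.0538
grip_force: 0.0
```

>>> {"name": "carry_out", "arguments": {
  "steps": [
    [[0,0,0,0,0,0],[0,0,0,0,0,0],[0,0,0,0,0,0],[0,0,0,0,0,0],[0,0,0,0,0,0],[0,0,0,0,0,0],[0,0,0,0,0,0],[0,0,0,0,0,0],[0,0,0,0,0,0],[0,0,0,0,0,0]]
  ],
  "hand": 1,
  "squeeze": 35
}}

```text
time: 28.28
ee_pos: [0.5322, 0.4201, 0.0025]
eef_rot: [0.999, 0.051, -0.0, 0.0]
ft_force: [-0.2, -1.0, -0.2]
width: 0.0098
grip_force: 35.0
```

>>> {"name": "carry_out", "arguments": {
  "steps": [
    [[0,0,-4,0,0,0],[0,0,-8,0,0,0],[0,0,-12,0,0,0],[0,0,-14,0,0,0],[0,0,-14,0,0,0],[0,0,-14,0,0,0]]
  ]
}}

```text
time: 28.78
ee_pos: [0.5325, 0.4208, 0.1436]
eef_rot: [0.999, 0.051, 0.001, -0.001]
ft_force: [-0.1, 0.1, -1.6]
width: 0.0098
grip_force: 35.0
```

```bash
 python3 go.py .56 .1 .145 0;  python3 go.py .422 -.1296 .145 -.02; python3 -c "
from h import *
save('t10.png',np.hstack([cv2.resize(r.camera('side')[200:370,150:350],(400,340)),cv2.resize(r.camera('top')[140:260,100:240],(396,340))]))"
```

```text
[0.5325 0.4208 0.1436] shift [-0.53 32.19 -0.17] turn [-0.001 -0.002  0.102]
[0.5325 0.4208 0.1436] shift [-16.59  53.63  -0.22] turn [-0.001 -0.002  0.122]
```

View pics/t10.png

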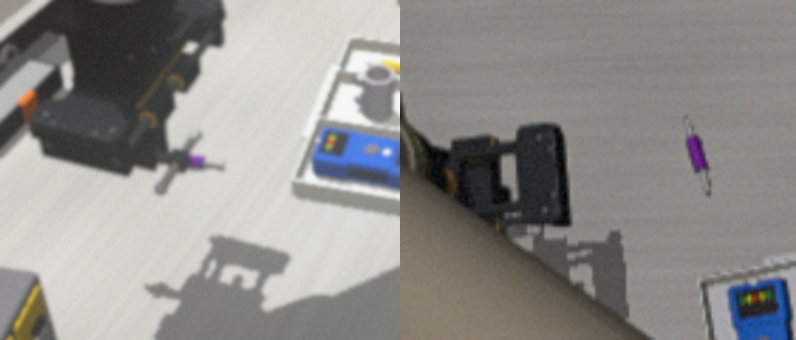

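The key is held with its cross bar level. Swinging over to the red tray.

>>> {"name": "carry_out", "arguments": {
  "steps": [
    [[0,32,0,0,0,0.1],[0,32,0,0,0,0.1],[0,32,0,0,0,0.1],[0,32,0,0,0,0.1],[0,32,0,0,0,0.1],[0,32,0,0,0,0.1],[0,32,0,0,0,0.1],[0,32,0,0,0,0.1],[-16.5,53.6,0,0,0,0.12],[-16.5,53.6,0,0,0,0.12],[-16.5,53.6,0,0,0,0.12],[-16.5,53.6,0,0,0,0.12],[-16.5,53.6,0,0,0,0.12],[-16.5,53.6,0,0,0,0.12],[-16.5,53.6,0,0,0,0.12],[-16.5,53.6,0,0,0,0.12],[-16.5,53.6,0,0,0,0.12],[-16.5,53.6,0,0,0,0.12],[-16.5,53.6,0,0,0,0.12]]
  ]
}}

```text
time: 30.47
ee_pos: [0.4228, -0.1285, 0.142]
eef_rot: [1.0, -0.008, -0.0, -0.0]
ft_force: [-1.2, -0.3, -0.6]
width: 0.0101
grip_force: 35.0
```

```bash
 python3 go.py .422 -.1296 .0065 -.02; python3 -c "
from h import *
save('t11.png',np.hstack([cv2.resize(r.camera('side')[80:240,300:450],(375,400)),cv2.resize(r.camera('top')[200:320,320:440],(400,400))]))"
```

```text
[ 0.4228 -0.1285  0.142 ] shift [-0.07  0.13 13.55] turn [-0.001  0.001  0.004]
```

View pics/t11.png

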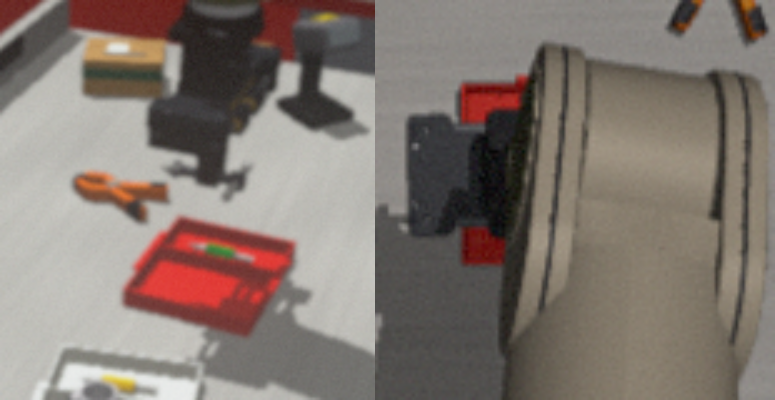

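The key is held level over the red tray. Lowering it and releasing.

>>> {"name": "carry_out", "arguments": {
  "steps": [
    [[0,0.1,4,0,0,0],[0,0.1,8,0,0,0],[0,0.1,11,0,0,0],[0,0.1,12.5,0,0,0],[0,0.1,13.2,0,0,0],[0,0.1,13.5,0,0,0],[0,0.1,13.5,0,0,0],[0,0.1,13.5,0,0,0],[0,0.1,13.5,0,0,0],[0,0.1,13.5,0,0,0]]
  ]
}}

```text
time: 31.4
ee_pos: [0.4233, -0.1311, 0.0086]
eef_rot: [1.0, -0.009, 0.001, 0.001]
ft_force: [-0.1, -0.4, -1.2]
width: 0.0098
grip_force: 35.0
```

>>> {"name": "carry_out", "arguments": {
  "steps": [
    [[0,0,0,0,0,0],[0,0,0,0,0,0],[0,0,0,0,0,0],[0,0,0,0,0,0],[0,0,0,0,0,0]]
  ],
  "hand": 0.35
}}

```text
time: 31.82
ee_pos: [0.4226, -0.1308, 0.0076]
eef_rot: [1.0, -0.009, 0.0, 0.0]
ft_force: [-0.2, 1.1, -0.3]
width: 0.0269
grip_force: 0.0
```

>>> {"name": "carry_out", "arguments": {
  "steps": [
    [[0,0,-1,0,0,0],[0,0,-3,0,0,0],[0,0,-7,0,0,0],[0,0,-12,0,0,0],[0,0,-14,0,0,0],[10,20,-14,0,0,0],[10,20,-14,0,0,0],[10,20,-14,0,0,0],[10,20,-14,0,0,0],[10,20,-14,0,0,0],[10,20,-14,0,0,0],[10,20,-14,0,0,0],[10,20,-14,0,0,0],[10,20,-14,0,0,0]]
  ]
}}

```text
time: 32.98
ee_pos: [0.5188, -0.3312, 0.148]
eef_rot: [1.0, -0.008, 0.0, -0.0]
ft_force: [-0.6, 0.4, -0.1]
width: 0.0284
grip_force: 0.0
```

```bash
python3 -c "
from meas import *
s=r.camera('side');t=r.camera('top')
save('t12.png',np.hstack([cv2.resize(s[140:320,270:430],(356,400)),cv2.resize(t[160:310,190:430],(440,275)).repeat(1,0) if 0 else cv2.copyMakeBorder(cv2.resize(t[160:310,190:430],(440,275)),0,125,0,0,0)]))
print(rect('top',mask(t,(125,80,50),(160,255,255),(190,170,225,215)),.009))
print(rect('top',mask(t,(95,120,40),(125,255,255),(200,205,260,300)),.031))"
```

```text
(array([589.3, 291.6]), array([11.7, 31.9]), 0.325, array([589. , 291.8]), 55)
(array([411.6, 221.8]), array([ 51.8, 107.1]), 0.165, array([409.4, 220.8]), 578)
```

View pics/t12.png

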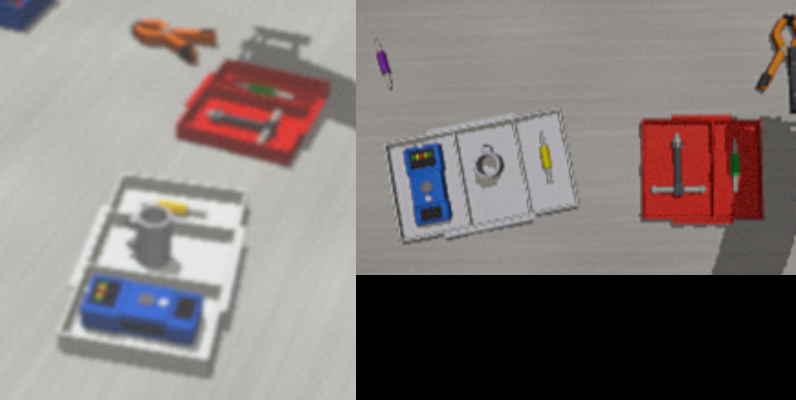

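All five items are in their compartments. The stud finder is at (427,185), coupling (489,163), yellow bit (546,158), key (678,165) and green bit (735,165) in the right crop. The purple bit and clamp haven't moved.

```bash
python3 -c "
from bench import r
print(r.close_job())"
```

```text
the job is handed in; nothing more can be done
None
```

I made up both kits and handed the job in at about 33 s of the 120 s; the final pictures showed all five items in their compartments, with the clamp and the purple bit where they started, but no verdict came back.

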